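# Close the coffee grinder and switch it on

## Task

Close the coffee grinder: take its aluminium cover plate by the handle and lower it onto the grinder's top, so that both dowel pins come up through its two holes together and it lies flat and fully home before you let go (either way round will do). Only then flip the grinder's toggle switch all the way over, to on. Leave everything else on the counter where it stands.

Things in the scene. Friction and masses are not known exactly. Their poses are not given: they have to be found in the camera images.
- cover: The cover plate: a flat brushed-aluminium plate 90 mm (its x) by 150 mm (its y) by 8 mm thick, about 0.4 kg, lying flat on the counter at the start. Two through holes of 14 mm diameter, slightly chamfered, at y = +55 and -55 mm on its long centre line. In its middle a solid upright wooden bar handle, 16 mm thick (x), 60 mm long (y), rising 40 mm above the plate (top 48 mm above the underside). Origin: centre of the underside; z up. It is symmetric under a half turn.
- grinder: The coffee grinder, fixed to the counter: brushed-aluminium body 160 mm (x) by 180 mm (y), 165 mm high, with a dark steel deck on top; on its +y side a lower control box 112 mm (x) by 74 mm (y), 117 mm high, carries the toggle switch. On its front (-x) are a black chute and a steel cup, reaching 140 mm from the origin. Origin: at counter height, 25 mm in +y from the point below the deck's centre; x points to its back, y to the control box, z up.
- deck (a point): Centre of the grinder's flat deck, on its surface, 170 mm above the counter, midway between the two pins; axes parallel to the grinder's. Around it a dark open burr chamber, flush with the deck. The seated cover's underside lies here.
- pin_left (a point): Tip of the steel dowel pin on the deck's +y side, 55 mm from the deck's centre. The pin is fixed, 12 mm in diameter up to 14 mm above the deck, then tapers to 4.4 mm diameter at its tip, 24 mm above the deck.
- pin_right (a point): Tip of the other, identical pin on the deck's -y side, 55 mm from the deck's centre (pins 110 mm apart).
- toggle (a joint): Angle of the toggle lever in rad: 0 = off, leaning 0.5 rad from upright towards the grinder's front (-x); 1.0 = fully on, leaning 0.5 rad towards its back (+x). It may start a little above 0. It swings about the grinder's y axis, has only light friction (about 0.06 N m, i.e. about 1 N at the tip) and stays where it is left.
- toggle_tip (a point): Centre of the steel ball, 26 mm in diameter, on the end of the toggle lever (10 mm rod). It lies 55 mm from the pivot; the pivot is at x = 0, y = 100 mm, z = 139 mm in the grinder's frame, 3 mm below the top of the switch's black block (70 mm by 50 mm, top 142 mm above the counter).
- jug: Bystander: clear glass milk jug with a handle, 90 mm wide, 140 mm tall. Origin: centre of the underside.
- tin: Bystander: closed tin with a paper label, 74 mm in diameter, 110 mm tall. Origin: centre of the underside.
- bowls: Bystander: two nested melamine bowls (one piece here), 150 mm wide, 75 mm tall. Origin: centre of the underside.
- lunchbox: Bystander: closed orange plastic lunchbox with a clip-on lid, 126 by 176 by 66 mm. Origin: centre of the underside.
- hopper: Bystander: the grinder's taken-off bean hopper, a clear cone with a black lid, 128 mm wide, 115 mm tall. Origin: centre of the underside.
- reamer: Bystander: wooden citrus reamer lying on its side, 160 mm long (x), 40 mm thick. Origin: middle of the underside.
There are look-alikes about, which are no part of the job. Leave any yellow look-alike of the cover alone.

How it is judged:
By the outcome, as a careful person would: the job done as asked, in the order asked, and still so for the second after the job is handed in, with the robot touching nothing.
It also fails if it takes over 64 s, if anything falls off the work surface, if the arm or the gripper's body presses on something with over 40 N, if the wrist force passes 120 N, or if a joint passes its speed limit or range.

## Robot

A 7-joint arm with a two-finger parallel gripper is mounted at the origin on the work surface. World frame = base frame: x ahead of the robot, y to its left, z up, the work surface at z = 0. Lengths are in m, angles in rad, forces in N, time in s.
With the tool pointing down it reaches from about 0.4 to 0.925 m from the base axis. Payload 5.6 kg.
Tool frame: the origin (TCP) lies on the mounting face of the last link; the fingertips stand 173 mm ahead of it and the grasp point (between the pads) lies 155 mm ahead of it (ctrl.nose_length is the distance from the TCP to the fingertips, in m); x points along the fingers, y is the direction in which the jaws open and shut, and the axes are right-handed (so a half turn about x gives the same grasp; the last joint's range is limited). The gripper opens to 85 mm and grips with 20 to 120 N. Pads are 22 mm wide; open, the fingers measure 114 mm over their backs; the gripper's body (76 mm by 85 mm) begins 54 mm behind the grasp point. The pads swing forward as they close: fully open they stand 13 mm farther back than shut.
Start: joints at [-0.043, 0.468, -0.012, 1.603, 0.006, 1.071, -0.056], TCP at [0.65, -0, 0.405] pointing down, gripper open.
Joint ranges: [-2.53, 2.53], [-0.31, 2.02], [-1.57, 1.55], [0.28, 2.44], [-1.29, 4.43], [0.15, 1.84], [-2.92, 2.92]. Speed limits (rad/s): [2.57, 2.57, 3.14, 3.14, 3.14, 3.14, 3.14].

## Interface

Orientations are given as a unit quaternion [x, y, z, w].
In Python, from station import sensors, capture, calibration, ctrl, nets gives the robot as it stands.
- The arm moves only by the tool move_arm, never from a script. Its argument "series" is a list of rows, each a list of 7 numbers: the shift along the tool's x, y, z in m, then the turn, a rotation vector about the tool's x, y, z in units of 5 degrees (1.0 is 5 degrees), then the opening, from 0 (shut) to 1 (fully open). In form: [[dx, dy, dz, ax, ay, az, claw], ...]. A call has 1 to 20 rows; each row shifts and turns the pose as measured when the row begins, along the tool's axes as they then stand; what a row does not reach is not made up. A row lasts 1/12 s, in which the tool goes at most 41.7 mm and 7.16 degrees, less where a joint would pass 70% of its speed; a pose out of reach is approached as far as the arm can. A call is refused whole if a number of a shift passes 0.0417 or a number of a turn 1, either way. A call with a gripper value outside its range is refused whole. The fingers move at their own pace and stop on an object; "squeeze" is the grip in N (left out, the last holds). Time passes only in rows, so rows that do not move let the fingers close. It gives the time, the measured TCP pose, the force and the opening at its end, in the units of the state.
- sensors.read_state(): the state, without advancing time (a new reading comes with each control period).
- capture(name): name is "scene" or "side" or "wrist"; returns the picture (400x640x3 uint8, blue, green, red); there is no depth.
- calibration(name): a dict with "mtx" (3x3 intrinsics, pixels), "position" and "orientation" of the camera in the world; the wrist camera has in their place "mount" (4x4, takes a point from camera to tool coordinates, whose origin is the TCP and whose axes are the tool frame's). Camera axes: x right, y down, z forward; pixel columns grow to the right and rows downward; lengths in m; the calibration is good to about 2 mm. A picture is of the moment at which its call begins: read the wrist's pose just before it. calibration takes no time and is no camera call.
- ctrl.close_job(): hands the job in, once; it reports no verdict.
Trained networks look in the newest picture that a camera, given by its name, has taken for a name from the list of things; names that differ only in an ending like _2 or _b are one class to them, and where a whole thing is asked for, a point or a joint stands for the part that bears it (a point fixed in the world has none). Each returns a list of dicts, best first, with "score" (0 to 1); they miss things now and then, are a little off and sometimes report something else, mostly with a low value. They report only what shows in the picture. A call takes as long as a camera call. They do not tell look-alikes from the thing itself.
- nets.boxes_of(name, camera): "at" ([x, y, z] in m, in the coordinates of the camera as it stood for that picture, good to about 4 mm: the middle of the surface that is visible of it).
The state is a dict: "t": time; "qpos": joint angles; "qvel": joint speeds; "effort": joint torques, N m; "position": TCP position; "tool_rot": TCP orientation; "force": force on the tool from outside, world axes, zero at the start; "ft_torque": the same for the moment, N m; "width": finger opening in m.
Only numpy, scipy, OpenCV 4.12 (cv2) and the standard library are available. Lean on these libraries where they do the work, as an engineer would, in place of code of your own. Each camera call takes 0.05 s, during which the arm holds its last target.

## Working session

There is one attempt and no reset: what is moved stays moved. The work goes in short steps, Python scripts to look and compute and a tool call to move; the robot and the scene stay as the last step left them, time stands still between calls to the robot, and variables do not carry over. Pictures are saved under pics/ and viewed, and the job is handed in when it is done.

Besides the shell and the picture viewer there is one more tool, called after ">>>" by a JSON object that holds its "method" and its "body". move_arm: Moves the arm, as the interface text tells. Its arguments: {"type":"object","properties":{"series":{"type":"array"},"squeeze":{"type":"number"}},"required":["series"]}

```bash
mkdir -p pics; python3 - <<'E'
from station import sensors, capture, calibration, ctrl, nets
import cv2,numpy as np
print(sensors.read_state())
for n in ["scene","side","wrist"]:
    cv2.imwrite(f"pics/{n}0.png",capture(n)); print(n,calibration(n))
E
```

```text
{'t': 0.0, 'qpos': array([-0.04299496,  0.46840679, -0.01159447,  1.60368579,  0.00600455,
        1.07140975, -0.05630815]), 'qvel': array([-3.94396135e-04, -6.27158998e-04,  1.30598918e-03,  1.40051194e-03,
       -1.06326117e-03,  3.49172278e-05,  4.02616733e-04]), 'effort': array([-1.81076980e-04, -5.32374322e+01,  2.12178100e-02, -2.51299274e+01,
        1.13576866e-02,  7.69772858e-03, -1.10212341e-06]), 'position': array([ 6.49728272e-01, -5.64243158e-05,  4.03693087e-01]), 'tool_rot': array([-0.4995185 , -0.50041264,  0.5005221 , -0.49954587]), 'force': array([ 0.05009162,  0.29612046, -0.21702399]), 'ft_torque': array([0.04404793, 0.00829695, 0.00879795]), 'width': 0.08572470552255239}
scene {'mtx': array([[484.49968723,   0.        , 318.38523053],
       [  0.        , 484.49968723, 197.64918314],
       [  0.        ,   0.        ,   1.        ]]), 'position': array([ 1.14967474, -0.44075959,  1.06343696]), 'orientation': array([ 0.85752112,  0.39739288, -0.13015886, -0.29965829])}
side {'mtx': array([[487.09589843,   0.        , 319.49758804],
       [  0.        , 487.09589843, 192.12713257],
       [  0.        ,   0.        ,   1.        ]]), 'position': array([ 0.08258182, -0.74748422,  0.88665007]), 'orientation': array([ 0.86592546, -0.25063758,  0.12686816, -0.41383375])}
wrist {'mtx': array([[323.17858045,   0.        , 318.7395608 ],
       [  0.        , 323.17858045, 199.57855063],
       [  0.        ,   0.        ,   1.        ]]), 'mount': array([[-6.27539896e-04, -2.63351055e-01,  9.64699864e-01,
         3.07307198e-02],
       [ 9.99999379e-01, -1.05341492e-03,  3.62933168e-04,
        -3.71191780e-04],
       [ 9.20650394e-04,  9.64699493e-01,  2.63351553e-01,
        -6.55345127e-02],
       [ 0.00000000e+00,  0.00000000e+00,  0.00000000e+00,
         1.00000000e+00]])}
```

View pics/scene0.png

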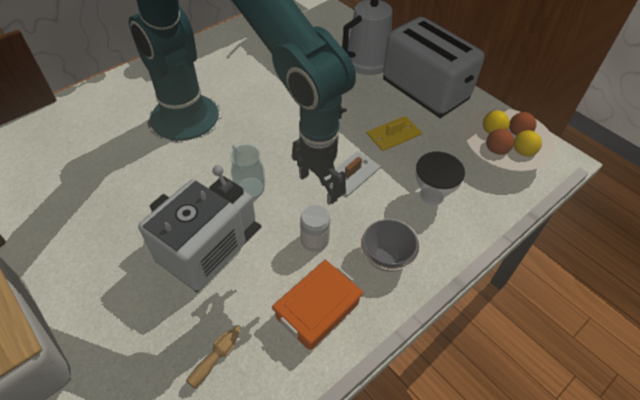

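View pics/side0.png

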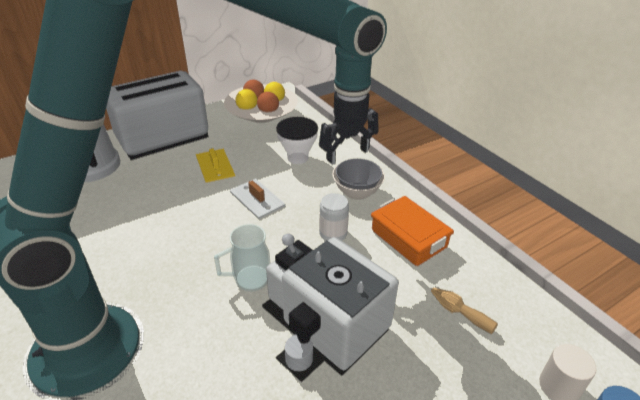

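View pics/wrist0.png

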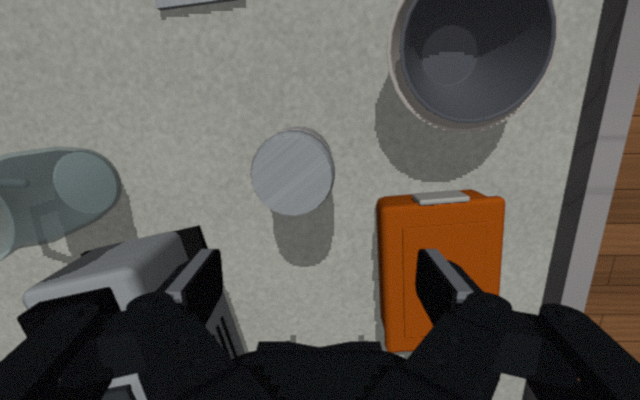

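Candidates for the cover: the grey plate with the wooden bar (side 257,195; scene 357,170), and the yellow plate look-alike (side 215,163; scene 395,133). By description I choose the grey one. Next I check it in a close crop and measure.

```bash
cat > h.py <<'E'
from station import sensors, capture, calibration, ctrl, nets
import cv2,numpy as np
from scipy.spatial.transform import Rotation as R
def campose(n,st=None):
    c=calibration(n);K=c["mtx"]
    if n=="wrist":
        st=st or sensors.read_state(); T=np.eye(4);T[:3,:3]=R.from_quat(st["tool_rot"]).as_matrix();T[:3,3]=st["position"]
        M=T@c["mount"]; return K,M[:3,:3],M[:3,3]
    return K,R.from_quat(c["orientation"]).as_matrix(),np.array(c["position"])
def proj(cp,P):
    K,r,t=cp; q=(np.atleast_2d(P)-t)@r; q=q@K.T; return q[:,:2]/q[:,2:]
def onz(cp,uv,z):
    K,r,t=cp; uv=np.atleast_2d(uv); d=np.c_[uv,np.ones(len(uv))]@np.linalg.inv(K).T@r.T
    return t+d*((z-t[2])/d[:,2])[:,None]
def tri(cps,uvs):
    A=np.zeros((3,3));b=np.zeros(3)
    for (K,r,t),uv in zip(cps,uvs):
        d=r@np.linalg.inv(K)@np.array([*uv,1]);d/=np.linalg.norm(d);P=np.eye(3)-np.outer(d,d);A+=P;b+=P@t
    return np.linalg.solve(A,b)
def crop(img,x0,y0,w,h,s,name):
    cv2.imwrite(name,cv2.resize(img[y0:y0+h,x0:x0+w],None,fx=s,fy=s,interpolation=cv2.INTER_CUBIC))
E
python3 - <<'E'
from h import *
s=cv2.imread("pics/side0.png");c=cv2.imread("pics/scene0.png")
crop(s,220,170,80,60,8,"pics/c1.png"); crop(s,250,220,160,120,5,"pics/c2.png"); crop(c,130,150,140,110,5,"pics/c3.png")
for n in ["side","scene"]:
    cp=campose(n); 
    if n=="side": pass
    capture(n)
    for o in ["cover","grinder","toggle_tip","pin_left","deck","jug","tin","bowls","lunchbox","hopper","reamer"]:
        for d in nets.boxes_of(o,n)[:3]:
            print(n,o,round(d["score"],2),np.round(cp[1]@np.array(d["at"])+cp[2],3))
print(sensors.read_state()["t"])
E
```

```text
side cover 0.91 [0.474 0.444 0.008]
side cover 0.55 [0.513 0.234 0.006]
side grinder 0.38 [ 0.757 -0.124  0.062]
side toggle_tip 0.58 [ 0.418 -0.121  0.198]
side pin_left 0.74 [ 0.415 -0.271  0.147]
side pin_left 0.28 [ 0.42  -0.124  0.197]
side deck 0.75 [ 0.419 -0.27   0.148]
side jug 0.98 [ 0.363 -0.031  0.089]
side tin 0.58 [ 0.611 -0.009  0.083]
side bowls 0.93 [0.787 0.129 0.049]
side bowls 0.39 [0.708 0.337 0.112]
side lunchbox 0.93 [ 0.754 -0.126  0.066]
side hopper 0.61 [0.706 0.338 0.111]
side reamer 0.79 [ 0.716 -0.349  0.021]
scene cover 0.96 [0.49  0.448 0.005]
scene cover 0.84 [0.531 0.259 0.01 ]
scene grinder 0.88 [ 0.499 -0.232  0.158]
scene toggle_tip 0.29 [ 0.795 -0.116  0.064]
scene pin_left 0.83 [ 0.498 -0.234  0.161]
scene jug 0.7 [ 0.401 -0.017  0.098]
scene jug 0.19 [ 0.5   -0.232  0.157]
scene tin 0.67 [0.639 0.003 0.098]
scene bowls 0.93 [0.771 0.139 0.048]
scene bowls 0.34 [0.64  0.002 0.098]
scene lunchbox 0.84 [ 0.792 -0.113  0.062]
scene hopper 0.88 [0.731 0.344 0.115]
scene reamer 0.63 [ 0.729 -0.352  0.029]
1.35
```

View pics/c1.png

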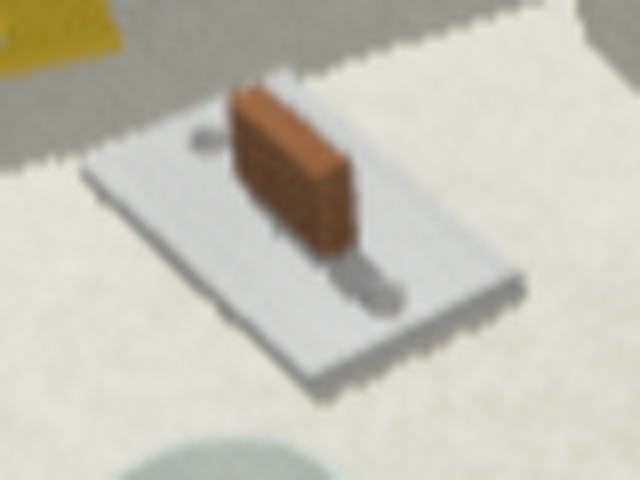

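View pics/c2.png

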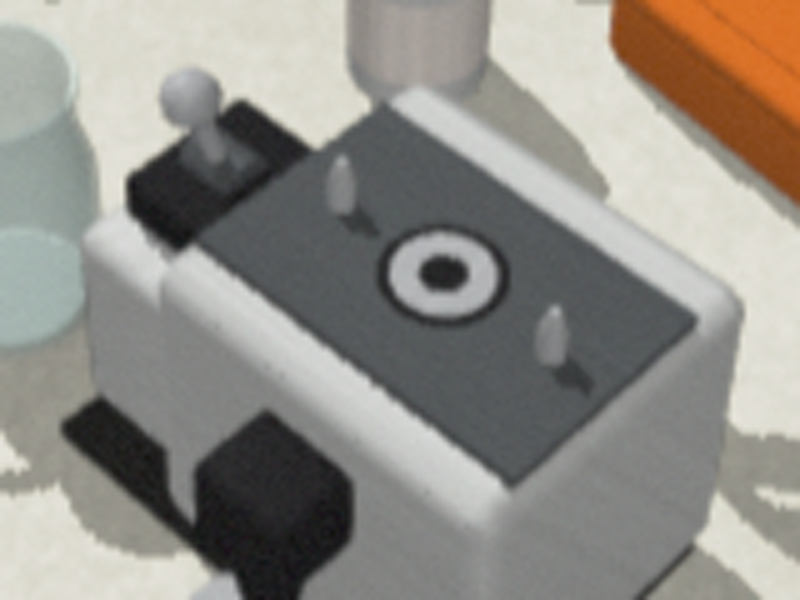

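View pics/c3.png

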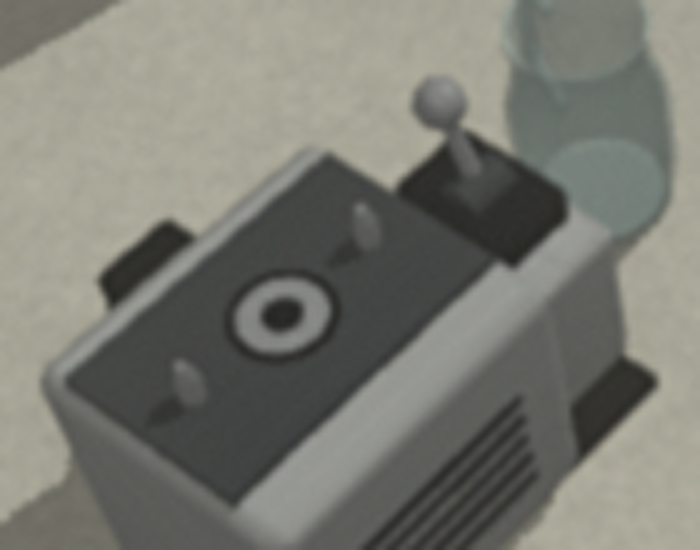

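Crop c1 confirms it: a grey aluminium plate with two holes and an upright wooden bar. c2 and c3 show both pins, and the toggle leaning to the front. Measuring by triangulation.

```bash
python3 - <<'E'
from h import *
S=campose("side");C=campose("scene")
f=lambda x,y:(250+x/5-.4,220+y/5-.4); g=lambda x,y:(130+x/5-.4,150+y/5-.4)
L=tri([S,C],[f(343,151),g(362,203)]);Rr=tri([S,C],[f(556,303),g(182,360)]);K=tri([S,C],[f(191,97),g(440,102)])
for n,p in (("L",L),("R",Rr),("K",K)): print(n,p,[ (proj(c,p)[0]).round(1) for c in (S,C)])
print("ctr side/scene z.17",onz(S,f(443,273),.17),onz(C,g(283,314),.17))
d=L-Rr;print("len",np.linalg.norm(d),"yaw of grinder y",np.degrees(np.arctan2(d[1],d[0])),"ctr",(L+Rr)/2)
q=np.array([(82,172),(315,380),(522,280),(285,68)])/8+[219.5,169.5]
P=onz(S,q,.008);print(P,P.mean(0)); 
for i in range(4): e=P[(i+1)%4]-P[i]; print(np.linalg.norm(e),np.degrees(np.arctan2(e[1],e[0])))
print(R.from_quat(sensors.read_state()["tool_rot"]).as_matrix().round(3))
E
```

```text
L [ 0.45360274 -0.1789052   0.19671734] [array([318.2, 249.8]), array([202. , 190.2])]
R [ 0.47859486 -0.28618435  0.19634361] [array([360.7, 280.1]), array([166. , 221.7])]
K [ 0.420341   -0.11579045  0.19149604] [array([287.8, 239. ]), array([217.6, 170. ])]
ctr side/scene z.17 [[ 0.46545287 -0.23314644  0.17      ]] [[ 0.46482594 -0.23336223  0.17      ]]
len 0.11015244738027047 yaw of grinder y 103.11391789617495 ctr [ 0.4660988  -0.23254478  0.19653047]
[[0.46557009 0.31077133 0.008     ]
 [0.48528276 0.16592327 0.008     ]
 [0.57050739 0.17477293 0.008     ]
 [0.55573586 0.32816689 0.008     ]] [0.51927403 0.2449086  0.008     ]
0.1461832774528068 -82.25011202267011
0.08568287669544679 5.928299109411537
0.1541035529070824 95.5005087264158
0.09182849144392745 -169.08017323163574
[[ 0.  1. -0.]
 [-0. -0. -1.]
 [-1.  0.  0.]]
```

>>> {"method": "move_arm", "body": {"series": [[0,-0.019,-0.035,0,0,0,1],[0,-0.019,-0.035,0,0,0,1],[0,-0.019,-0.035,0,0,0,1],[0,-0.019,-0.035,0,0,0,1],[0,-0.019,-0.035,0,0,0,1],[0,-0.019,-0.035,0,0,0,1],[0,-0.019,-0.033,0,0,0,1],[0,0,0,-0.75,0,0,1],[0,0,0,-0.75,0,0,1],[0,0,0,0,0,0,1]]}}

```text
t: 2.18
position: [0.5113, 0.2532, 0.404]
tool_rot: [0.466, 0.531, -0.465, 0.533]
force: [-0.2, -0.2, 0.4]
width: 0.0855
```

```bash
python3 - <<'E'
from h import *
st=sensors.read_state();im=capture("wrist");cv2.imwrite("pics/w1.png",im)
np.save("w1pose.npy",np.r_[st["position"],st["tool_rot"]])
print(st["t"],st["position"],R.from_quat(st["tool_rot"]).as_matrix().round(3),st["force"])
E
```

```text
2.1833 [0.51132347 0.2531515  0.40395107] [[ 0.003  0.991  0.133]
 [-0.001  0.133 -0.991]
 [-1.     0.003  0.001]] [-0.23990772 -0.21238732  0.38303229]
```

View pics/w1.png

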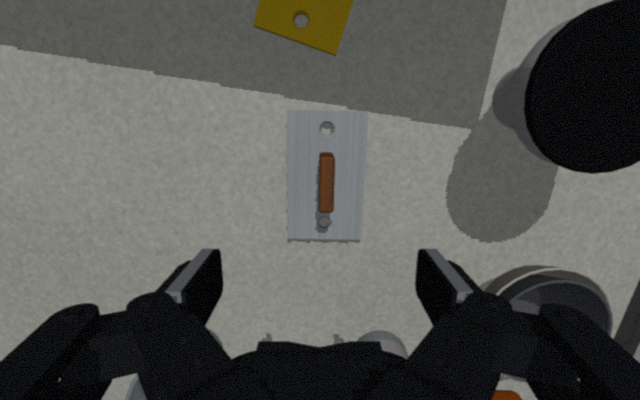

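The wrist view shows the grey cover centred at about (325,178), with holes at (327,128) and (323,221). I refine its pose here.

```bash
python3 - <<'E'
from h import *
from scipy.optimize import least_squares
im=cv2.imread("pics/w1.png"); v=np.load("w1pose.npy");st=dict(position=v[:3],tool_rot=v[3:])
W=campose("wrist",st)
hsv=cv2.cvtColor(im,cv2.COLOR_BGR2HSV)
crop(im,270,95,120,160,5,"pics/c4.png")
b=cv2.inRange(hsv,(3,110,40),(20,255,255));b[:100]=0;b[250:]=0;b[:,:280]=0;b[:,380:]=0
ys,xs=np.nonzero(b);print("wood",len(xs),xs.min(),xs.max(),ys.min(),ys.max())
E
```

```text
wood 801 319 333 153 211
```

View pics/c4.png

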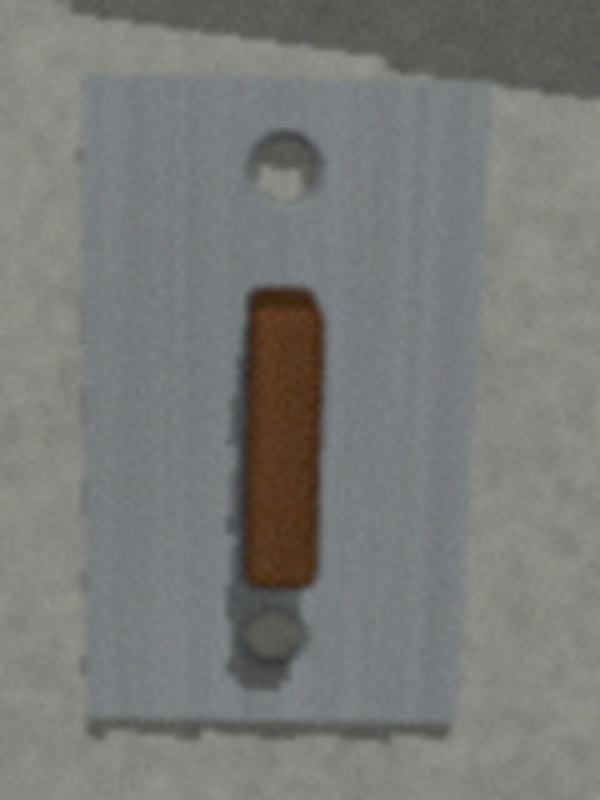

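```bash
python3 - <<'E'
from h import *
from scipy.optimize import least_squares
v=np.load("w1pose.npy");st=dict(position=v[:3],tool_rot=v[3:])
W=campose("wrist",st)
f=lambda p:np.array(p)/5+[269.6,94.6]
O=np.array([(-.045,.075,.008),(.045,.075,.008),(.045,-.075,.008),(-.045,-.075,.008),(0,.055,.008),(0,-.055,.008),(-.008,-.03,.048),(.008,-.03,.048),(.008,.03,.048),(-.008,.03,.048)])
I=f([(80,75),(492,83),(462,720),(87,722),(286,166),(272,634),(246,584),(316,584),(322,306),(250,306)])
def mod(p): return O@R.from_rotvec([0,0,p[2]]).as_matrix().T+[p[0],p[1],0]
r=least_squares(lambda p:(proj(W,mod(p))-I).ravel(),[.51,.24,.12]);print(r.x,np.degrees(r.x[2]));print(r.fun.reshape(-1,2).round(1))
T=R.from_quat(v[3:]).as_matrix();ty=np.degrees(np.arctan2(T[1,1],T[0,1]))
print("tool yaw",ty,"shift in tool",T.T@(np.array([r.x[0],r.x[1],.185])-v[:3]))
E
```

```text
[0.52095395 0.24656448 0.1189901 ] 6.817630608775623
[[-0.2 -0.7]
 [ 0.  -1.2]
 [-0.6 -0.2]
 [ 0.1 -1.4]
 [-0.4  0.4]
 [ 0.6  1. ]
 [-0.5  1.1]
 [ 0.6  1.3]
 [ 0.9 -0. ]
 [-0.6 -0.2]]
tool yaw 7.626936969517149 shift in tool [0.21898574 0.00795424 0.00759494]
```

>>> {"method": "move_arm", "body": {"series": [[0.036,0.004,0.0038,0.16,0,0,1],[0.036,0.004,0.0038,0,0,0,1],[0.036,0,0,0,0,0,1],[0.036,0,0,0,0,0,1],[0.026,0,0,0,0,0,1],[0.01,0,0,0,0,0,1],[0,0,0,0,0,0,1]]}}

```text
t: 2.82
position: [0.5283, 0.2409, 0.2214]
tool_rot: [0.481, 0.518, -0.473, 0.526]
force: [-0.3, 0.4, 0.6]
width: 0.0857
```

```bash
python3 - <<'E'
from h import *
st=sensors.read_state();v=np.r_[st["position"],st["tool_rot"]]
T=R.from_quat(v[3:]).as_matrix();print(v, "yaw",np.degrees(np.arctan2(T[1,1],T[0,1])),T.T@(np.array([.52095,.24656,.185])-v[:3]), T[:,0])
cv2.imwrite("pics/w2.png",capture("wrist"))
E
```

```text
[ 0.52833171  0.24092774  0.22138391  0.48078694  0.51819615 -0.47257214
  0.52630053] yaw 5.22407883787976 [ 0.03626357 -0.00743062 -0.00630395] [ 1.62966607e-02  8.53941120e-04 -9.99866836e-01]
```

View pics/w2.png

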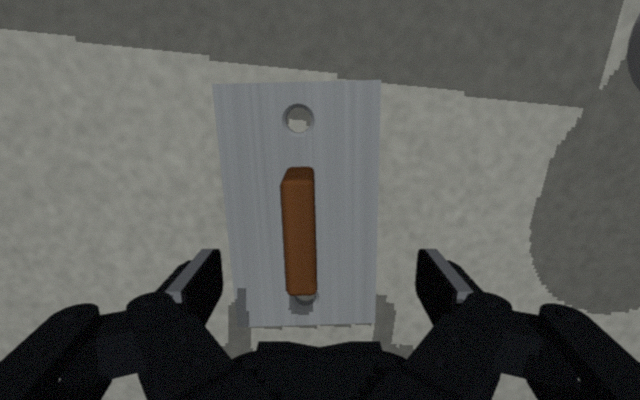

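```bash
cat >> h.py <<'E'
def goalerr(x,y,z,yaw):
    """tool shift and turn (5 deg units) from the present pose to pointing down with tool y at yaw (deg)"""
    st=sensors.read_state();T=R.from_quat(st["tool_rot"])
    c,s=np.cos(np.radians(yaw)),np.sin(np.radians(yaw))
    G=np.array([[0,c,s],[0,s,-c],[-1,0,0]])
    rv=(T.inv()*R.from_matrix(G)).as_rotvec(degrees=True)/5
    print("t",round(st["t"],2),"pos",st["position"].round(4),"shift",T.inv().apply(np.array([x,y,z])-st["position"]).round(4),"turn",rv.round(3),"F",st["force"].round(1),"w",round(st["width"],4))
E
python3 -c "
from h import *
goalerr(.521,.2465,.185,6.8)"
```

```text
t 2.87 pos [0.5286 0.2409 0.2224] shift [ 0.0373 -0.0077 -0.0063] turn [-0.314  0.008 -0.198] F [ 0.1 -0.6  0.1] w 0.0857
```

>>> {"method": "move_arm", "body": {"series": [[0,-0.004,-0.003,-0.3,0,-0.2,1],[0.005,-0.004,-0.003,0,0,0,1],[0.008,0,0,0,0,0,1],[0.008,0,0,0,0,0,1],[0.006,0,0,0,0,0,1],[0,0,0,0,0,0,1]]}}

```text
t: 3.37
position: [0.5222, 0.2479, 0.2006]
tool_rot: [0.473, 0.527, -0.466, 0.53]
force: [0.2, -0.3, -0.4]
width: 0.0855
```

```bash
python3 -c "
from h import *
goalerr(.521,.2465,.185,6.8)"
```

```text
t 3.37 pos [0.5222 0.2479 0.2006] shift [ 0.0156 -0.0016  0.0013] turn [-0.008 -0.046 -0.122] F [ 0.2 -0.3 -0.4] w 0.0855
```

>>> {"method": "move_arm", "body": {"series": [[0.006,-0.001,0.001,0,0,-0.1,1],[0.006,0,0,0,0,0,1],[0.003,0,0,0,0,0,1],[0,0,0,0,0,0,1],[0,0,0,0,0,0,1]]}}

```text
t: 3.78
position: [0.5215, 0.2468, 0.1838]
tool_rot: [0.471, 0.529, -0.469, 0.528]
force: [-0.4, 0.8, -0.3]
width: 0.0852
```

```bash
python3 -c "
from h import *
goalerr(.521,.2465,.185,6.8)"
```

```text
t 3.78 pos [0.5215 0.2468 0.1838] shift [-0.0012 -0.0006  0.0002] turn [-0.01  -0.044 -0.011] F [-0.4  0.8 -0.3] w 0.0852
```

>>> {"method": "move_arm", "body": {"series": [[0,0,0,0,0,0,0],[0,0,0,0,0,0,0],[0,0,0,0,0,0,0],[0,0,0,0,0,0,0],[0,0,0,0,0,0,0],[0,0,0,0,0,0,0],[0,0,0,0,0,0,0]], "squeeze": 70}}

```text
t: 4.37
position: [0.5217, 0.2468, 0.1845]
tool_rot: [0.471, 0.529, -0.468, 0.528]
force: [0.3, 0.6, -5.0]
width: 0.0151
```

```bash
python3 -c "
from h import *
goalerr(.521,.2465,.185,6.8)
crop(capture('wrist'),150,60,340,250,2,'pics/w3.png')"
```

```text
t 4.37 pos [0.5217 0.2468 0.1845] shift [-0.0005 -0.0008  0.0002] turn [-0.013 -0.047 -0.019] F [ 0.3  0.6 -5. ] w 0.0151
```

View pics/w3.png

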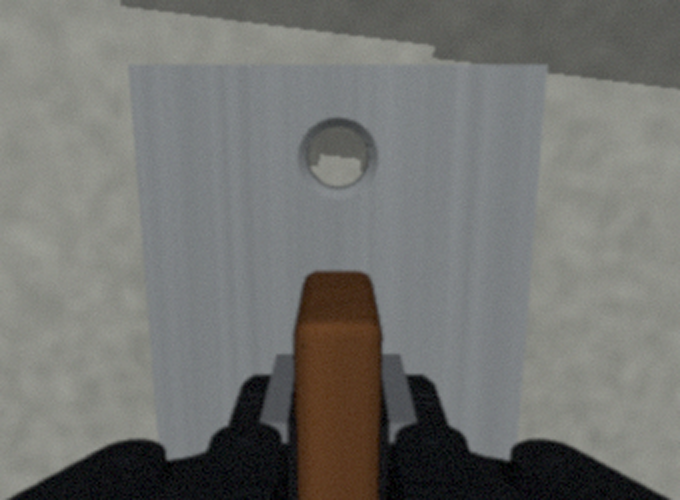

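Handle held (width 15 mm), hole at about (319,136). Lifting.

>>> {"method": "move_arm", "body": {"series": [[-0.01,0,0,0,0,0,0],[-0.02,0,0,0,0,0,0],[-0.03,0,0,0,0,0,0],[-0.03,0,0,0,0,0,0],[-0.03,0,0,0,0,0,0],[-0.03,0,0,0,0,0,0],[-0.03,0,0,0,0,0,0],[-0.03,0,0,0,0,0,0],[-0.02,0,0,0,0,0,0],[-0.01,0,0,0,0,0,0],[0,0,0,0,0,0,0]]}}

```text
t: 5.33
position: [0.5178, 0.2438, 0.4336]
tool_rot: [0.465, 0.532, -0.474, 0.526]
force: [0.1, 0.6, -5.0]
width: 0.0151
```

```bash
python3 -c "
from h import *
goalerr(.4657,-.2329,.43,13.1)
crop(capture('wrist'),150,60,340,250,2,'pics/w4.png')"
```

```text
t 5.33 pos [0.5178 0.2438 0.4336] shift [ 0.0063 -0.108   0.4672] turn [-1.263  0.019  0.174] F [ 0.1  0.6 -5. ] w 0.0151
```

View pics/w4.png

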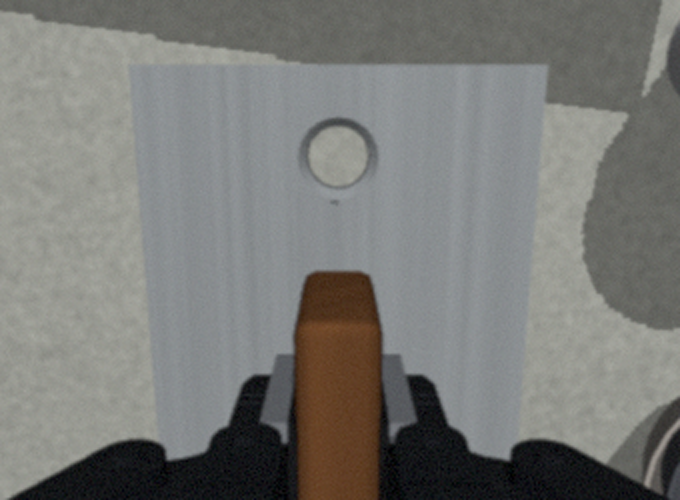

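>>> {"method": "move_arm", "body": {"series": [[0,-0.004,0.015,0,0,0.17,0],[0,-0.007,0.03,0,0,0,0],[0,-0.009,0.039,0,0,0,0],[0,-0.009,0.039,0,0,0,0],[0,-0.009,0.039,0,0,0,0],[0,-0.009,0.039,0,0,0,0],[0,-0.009,0.039,0,0,0,0],[0,-0.009,0.039,0,0,0,0],[0,-0.009,0.039,0,0,0,0],[0,-0.009,0.039,0,0,0,0],[0,-0.008,0.035,0,0,0,0],[0,-0.006,0.025,0,0,0,0],[0,-0.003,0.015,0,0,0,0],[0,0,0,0,0,0,0]]}}

```text
t: 6.55
position: [0.4546, -0.2171, 0.4061]
tool_rot: [0.456, 0.541, -0.481, 0.517]
force: [-0.1, -0.9, -4.3]
width: 0.015
```

```bash
python3 - <<'E'
from h import *
from scipy.optimize import least_squares
goalerr(.4657,-.2329,.43,13.1)
# cover in tool frame from w4 (camera in tool coords)
c=calibration("wrist");M=c["mount"];cam=(c["mtx"],M[:3,:3],M[:3,3])
I=np.array([(130,65),(547,65),(338,154)])/2+[149.75,59.75]
# cover frame -> tool: cover x->tool y, cover y->tool -z, cover z->tool -x
O=np.array([(-.045,.075,.008),(.045,.075,.008),(0,.055,.008)])
B=np.array([[0,0,-1],[1,0,0],[0,-1,0]])
def mod(p): return (O@B.T)@R.from_rotvec([p[2],0,0]).as_matrix().T+[p[3],p[0],p[1]]
r=least_squares(lambda p:np.r_[(proj(cam,mod(p))-I).ravel(),(p[3]-.1845)*1000],[0,0,0,.1845]);print(r.x,np.degrees(r.x[2]),r.fun)
E
```

```text
t 6.55 pos [ 0.4546 -0.2171  0.4061] shift [-0.0244  0.008   0.017 ] turn [-1.232 -0.045  0.559] F [-0.1 -0.9 -4.3] w 0.015
[-0.00038963  0.00114096  0.00119219  0.18533882] 0.06830734389422881 [-0.28306481 -0.83896355  0.11980238 -0.78318746  0.16970449  1.78231079
  0.83882105]
```

>>> {"method": "move_arm", "body": {"series": [[-0.002,0.004,0.008,0,0,0.28,0],[-0.002,0.002,0.008,0,0,0.28,0],[0,0,0,-0.6,0,0,0],[0,0,0,-0.6,0,0,0],[0,0,0,0,0,0,0],[0,0,0,0,0,0,0]]}}

```text
t: 7.05
position: [0.462, -0.2328, 0.4037]
tool_rot: [0.441, 0.556, -0.438, 0.552]
force: [-0.6, -0.1, -4.6]
width: 0.0151
```

```bash
python3 - <<'E'
from h import *
goalerr(.4657,-.2329,.405,13.1)
cv2.imwrite('pics/w5.png',capture('wrist'))
s=capture("side");cv2.imwrite("pics/s5.png",s);crop(s,240,170,170,150,4,"pics/s5c.png")
c=capture("scene");cv2.imwrite("pics/sc5.png",c);crop(c,120,120,160,130,4,"pics/sc5c.png")
E
```

```text
t 7.05 pos [ 0.462  -0.2328  0.4037] shift [-0.0013  0.0036  0.0009] turn [ 0.016 -0.079  0.006] F [-0.6 -0.1 -4.6] w 0.0151
```

View pics/w5.png

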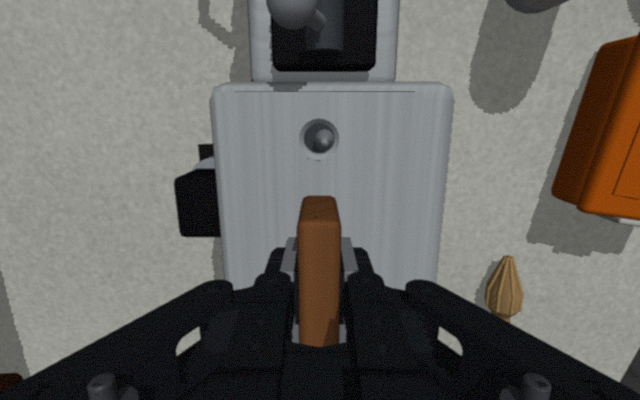

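View pics/s5c.png

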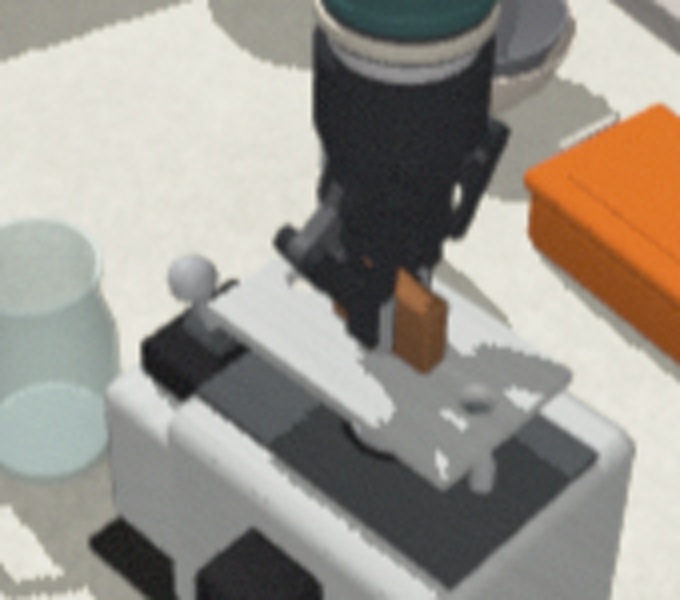

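View pics/sc5c.png

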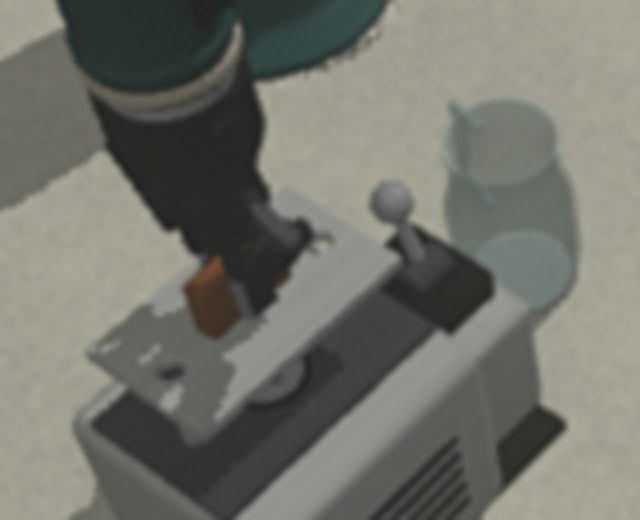

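```bash
python3 - <<'E'
from h import *
im=cv2.imread("pics/w5.png");g=cv2.cvtColor(im,cv2.COLOR_BGR2GRAY)
g=cv2.createCLAHE(4,(4,4)).apply(g)
crop(g,200,70,266,180,3,"pics/w5c.png")
E
```

```text
(no output)
```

View pics/w5c.png

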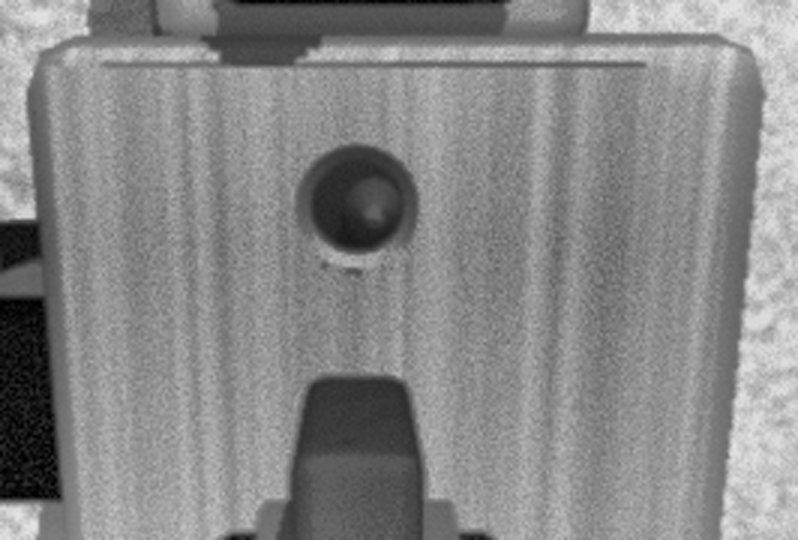

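```bash
python3 - <<'E'
from h import *
st=sensors.read_state();W=campose("wrist",st);T=R.from_quat(st["tool_rot"])
p=onz(W,(324.1-.3,140.5-.3),.194)[0];h=onz(W,(318.5,136.5),st["position"][2]-.185+.008)[0]
print("pin",p,"hole",h,"diff in tool",T.inv().apply(p-h)); print("pin tool",T.inv().apply(p-st["position"]),"hole tool",T.inv().apply(h-st["position"]))
u=np.array([-np.sin(np.radians(13.1)),np.cos(np.radians(13.1)),0]);print("deck ctr from pin",p-.055*u)
# right hole seen in side and scene
s=campose("side");c=campose("scene")
hs=np.array((476,400))/4+[239.6,169.6];hc=np.array((173,371))/4+[119.6,119.6]
rs=tri([s,c],[hs,hc]);print("right hole",rs,T.inv().apply(rs-st["position"]))
print("right pin exp tri",[.4786,-.2862])
E
```

```text
pin [ 0.45222391 -0.18197431  0.194     ] hole [ 0.44846858 -0.17851794  0.22700857] diff in tool [0.03297773 0.00289237 0.00444048]
pin tool [ 0.2103454   0.0022905  -0.05035039] hole tool [ 0.17736767 -0.00060187 -0.05479087]
deck ctr from pin [ 0.46468973 -0.23554299  0.194     ]
right hole [ 0.47411924 -0.28343004  0.22440182] [0.17925753 0.00044834 0.05322129]
right pin exp tri [0.4786, -0.2862]
```

>>> {"method": "move_arm", "body": {"series": [[0,0.0016,0.002,0,-0.08,0,0],[0.003,0.0016,0.002,0,0,0,0],[0.005,0,0,0,0,0,0],[0.004,0,0,0,0,0,0],[0,0,0,0,0,0,0],[0,0,0,0,0,0,0]]}}

```text
t: 7.7
position: [0.4668, -0.2356, 0.3906]
tool_rot: [0.439, 0.554, -0.44, 0.554]
force: [0.6, 0.5, -4.3]
width: 0.015
```

```bash
python3 - <<'E'
from h import *
goalerr(.4647,-.2355,.405,13.1)
w=capture('wrist');cv2.imwrite('pics/w6.png',w);w=cv2.createCLAHE(3,(4,4)).apply(cv2.cvtColor(w,cv2.COLOR_BGR2GRAY))
a=cv2.resize(w[100:180,270:370],None,fx=4,fy=4,interpolation=cv2.INTER_CUBIC)
s=capture("side");cv2.imwrite("pics/s6.png",s);b=cv2.resize(s[240:320,310:410],None,fx=4,fy=4,interpolation=cv2.INTER_CUBIC)
cv2.imwrite("pics/c6.png",np.hstack([cv2.cvtColor(a,cv2.COLOR_GRAY2BGR),b]))
E
```

```text
t 7.7 pos [ 0.4668 -0.2356  0.3906] shift [-0.0144 -0.0021 -0.0005] turn [0.017 0.013 0.002] F [ 0.6  0.5 -4.3] w 0.015
```

View pics/c6.png

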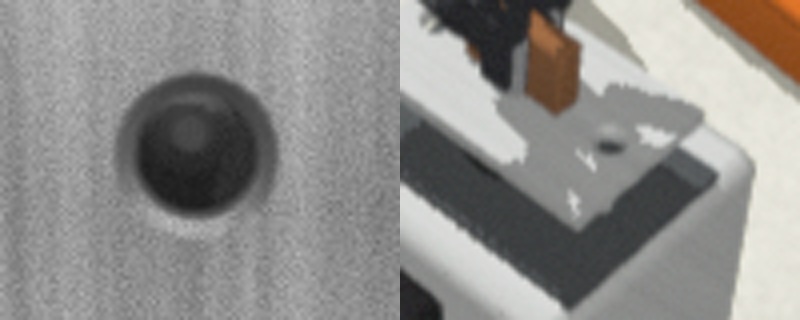

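```bash
cat > al.py <<'E'
from h import *
def al(pin,hole):
    st=sensors.read_state();W=campose("wrist",st);T=R.from_quat(st["tool_rot"])
    p=onz(W,pin,.194)[0];h=onz(W,hole,st["position"][2]-.185+.008)[0]
    print("pin",p,"hole tool",T.inv().apply(h-st["position"]).round(4),"pin-hole",T.inv().apply(p-h).round(4),"underside",st["position"][2]-.185)
E
python3 -c "
from al import *
al((316.7,132.2),(318.8,136.7))"
```

```text
pin [ 0.45273649 -0.18213746  0.194     ] hole tool [ 0.1769 -0.0005 -0.0547] pin-hole [ 0.0198 -0.001  -0.0008] underside 0.20578259548879546
```

>>> {"method": "move_arm", "body": {"series": [[0.002,-0.001,-0.0008,0,0,0,0],[0.003,0,0,0,0,0,0],[0.003,0,0,0,0,0,0],[0,0,0,0,0,0,0],[0,0,0,0,0,0,0]]}}

```text
t: 8.22
position: [0.4655, -0.2351, 0.3823]
tool_rot: [0.439, 0.553, -0.44, 0.555]
force: [0.3, -0.9, -3.9]
width: 0.0153
```

```bash
python3 - <<'E'
from h import *
goalerr(.4647,-.2355,.355,13.1)
w=capture('wrist');cv2.imwrite('pics/w7.png',w);w=cv2.createCLAHE(3,(4,4)).apply(cv2.cvtColor(w,cv2.COLOR_BGR2GRAY))
a=cv2.resize(w[100:180,270:370],None,fx=4,fy=4,interpolation=cv2.INTER_CUBIC)
s=capture("side");cv2.imwrite("pics/s7.png",s);b=cv2.resize(s[240:320,310:410],None,fx=4,fy=4,interpolation=cv2.INTER_CUBIC)
cv2.imwrite("pics/c7.png",np.hstack([cv2.cvtColor(a,cv2.COLOR_GRAY2BGR),b]))
E
```

```text
t 8.22 pos [ 0.4655 -0.2351  0.3823] shift [ 0.0273 -0.0009  0.0002] turn [ 0.014  0.019 -0.009] F [ 0.3 -0.9 -3.9] w 0.0153
```

View pics/c7.png

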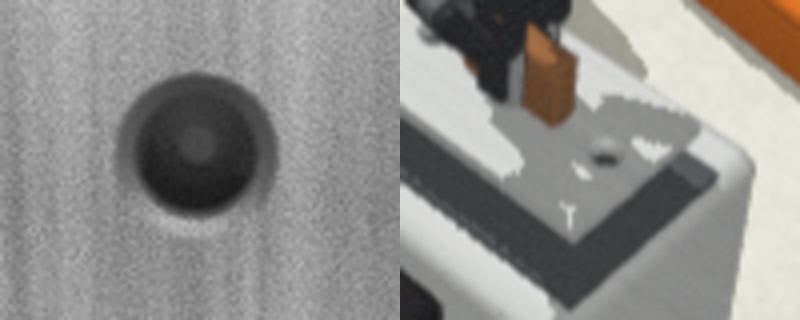

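```bash
python3 -c "
from al import *
al((319.2,135.5),(318.9,136.7))"
```

```text
pin [ 0.45303513 -0.18238725  0.194     ] hole tool [ 0.1769 -0.0004 -0.0547] pin-hole [0.0114 0.0002 0.0003] underside 0.1974109793424541
```

>>> {"method": "move_arm", "body": {"series": [[0.003,0.0002,0.0003,0,0,0,0],[0.003,0,0,0,0,0,0],[0.003,0,0,0,0,0,0],[0.003,0,0,0,0,0,0],[0,0,0,0,0,0,0]]}}

```text
t: 8.73
position: [0.4659, -0.2354, 0.3695]
tool_rot: [0.439, 0.553, -0.439, 0.555]
force: [-0.1, 0.6, -4.0]
width: 0.0149
```

```bash
python3 - <<'E'
from h import *
goalerr(.4651,-.2352,.355,13.1)
w=capture('wrist');cv2.imwrite('pics/w8.png',w);w=cv2.createCLAHE(3,(4,4)).apply(cv2.cvtColor(w,cv2.COLOR_BGR2GRAY))
a=cv2.resize(w[100:180,270:370],None,fx=4,fy=4,interpolation=cv2.INTER_CUBIC)
s=capture("side");cv2.imwrite("pics/s8.png",s);b=cv2.resize(s[240:320,310:410],None,fx=4,fy=4,interpolation=cv2.INTER_CUBIC)
s=capture("scene");cv2.imwrite("pics/sc8.png",s);c=cv2.resize(s[185:265,130:230],None,fx=4,fy=4,interpolation=cv2.INTER_CUBIC)
z=np.zeros_like(c)
cv2.imwrite("pics/c8.png",np.vstack([np.hstack([cv2.cvtColor(a,cv2.COLOR_GRAY2BGR),b]),np.hstack([c,z])])[:600])
E
```

```text
t 8.73 pos [ 0.4659 -0.2354  0.3695] shift [ 0.0145 -0.0008 -0.0005] turn [ 0.013  0.025 -0.016] F [-0.1  0.6 -4. ] w 0.0149
```

View pics/c8.png

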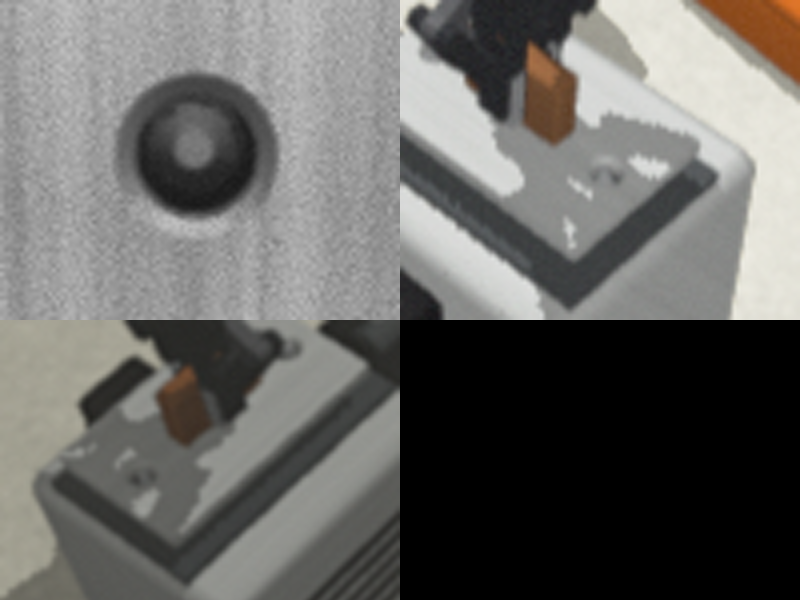

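```bash
python3 -c "
from al import *
al((317.9,136.7),(318.9,136.7))"
```

```text
pin [ 0.45331867 -0.18277353  0.194     ] hole tool [ 0.1768 -0.0004 -0.0547] pin-hole [-0.0008 -0.0004 -0.0001] underside 0.18517438001831088
```

>>> {"method": "move_arm", "body": {"series": [[0.002,-0.0005,0,0,0,0,0],[0.0025,0,0,0,0,0,0],[0.0025,0,0,0,0,0,0],[0,0,0,0,0,0,0]]}}

```text
t: 9.22
position: [0.4656, -0.2352, 0.363]
tool_rot: [0.44, 0.553, -0.439, 0.555]
force: [-0.1, 0.4, -4.5]
width: 0.015
```

```bash
python3 - <<'E'
from h import *
goalerr(.4655,-.2352,.355,13.1)
E
```

```text
t 9.22 pos [ 0.4656 -0.2352  0.363 ] shift [ 0.008  -0.0002 -0.0001] turn [ 0.019  0.024 -0.03 ] F [-0.1  0.4 -4.5] w 0.015
```

>>> {"method": "move_arm", "body": {"series": [[0.002,0,0,0,0,0,0],[0.002,0,0,0,0,0,0],[0.002,0,0,0,0,0,0],[0.001,0,0,0,0,0,0]]}}

```text
t: 9.55
position: [0.4657, -0.2353, 0.3554]
tool_rot: [0.439, 0.553, -0.439, 0.555]
force: [-1.0, 0.7, -4.0]
width: 0.0151
```

```bash
python3 - <<'E'
from h import *
goalerr(.4655,-.2352,.355,13.1)
E
```

```text
t 9.55 pos [ 0.4657 -0.2353  0.3554] shift [ 0.0004 -0.0002 -0.0002] turn [ 0.019  0.028 -0.032] F [-1.   0.7 -4. ] w 0.0151
```

Nearly down with no side force. I continue until firm contact.

>>> {"method": "move_arm", "body": {"series": [[0.001,0,0,0,0,0,0],[0.001,0,0,0,0,0,0],[0.001,0,0,0,0,0,0]]}}

```text
t: 9.8
position: [0.4659, -0.2357, 0.3545]
tool_rot: [0.44, 0.553, -0.439, 0.555]
force: [-2.3, 1.1, 5.4]
width: 0.0151
```

```bash
python3 - <<'E'
from h import *
goalerr(.4655,-.2352,.355,13.1)
st=sensors.read_state();print(st["ft_torque"])
w=capture('wrist');cv2.imwrite('pics/w9.png',w)
a=cv2.resize(w[60:220,220:420],None,fx=2,fy=2,interpolation=cv2.INTER_CUBIC)
s=capture("side");cv2.imwrite("pics/s9.png",s);b=cv2.resize(s[240:320,310:410],None,fx=4,fy=4,interpolation=cv2.INTER_CUBIC)
s=capture("scene");cv2.imwrite("pics/sc9.png",s);c=cv2.resize(s[185:265,130:230],None,fx=4,fy=4,interpolation=cv2.INTER_CUBIC)
cv2.imwrite("pics/c9.png",np.vstack([np.hstack([a,b]),np.hstack([c,c*0])])[:600])
E
```

```text
t 9.8 pos [ 0.4659 -0.2357  0.3545] shift [-0.0005 -0.0003 -0.0005] turn [ 0.012  0.018 -0.032] F [-2.3  1.1  5.4] w 0.0151
[0.69652188 0.92850522 0.09958183]
```

View pics/c9.png

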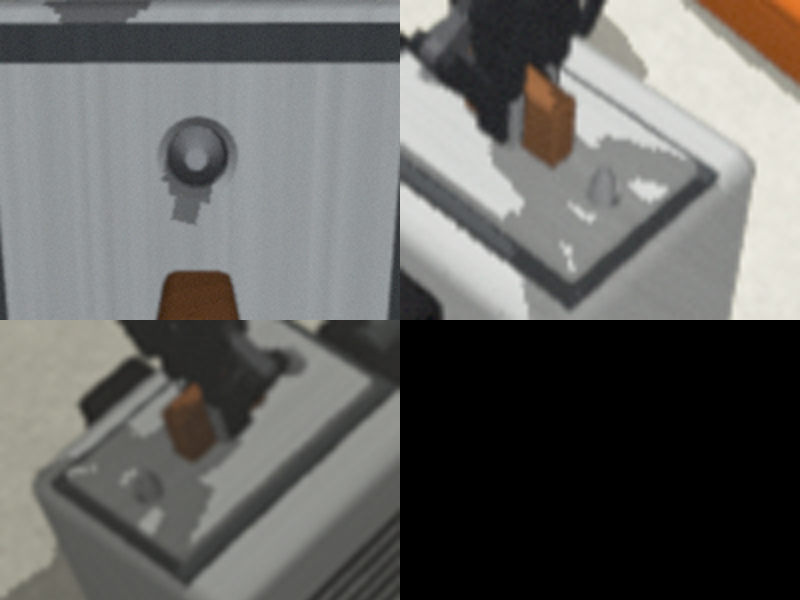

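Both pins stand through the holes and the height is 0.1845 + 0.170, i.e. home. One small push, then release.

>>> {"method": "move_arm", "body": {"series": [[0.001,0,0,0,0,0,0],[0.001,0,0,0,0,0,0],[0,0,0,0,0,0,0]]}}

```text
t: 10.2
position: [0.4657, -0.2357, 0.3548]
tool_rot: [0.44, 0.553, -0.439, 0.555]
force: [-1.0, 1.1, -3.8]
width: 0.0149
```

>>> {"method": "move_arm", "body": {"series": [[0,0,0,0,0,0,0.3],[0,0,0,0,0,0,1],[0,0,0,0,0,0,1],[0,0,0,0,0,0,1],[0,0,0,0,0,0,1],[0,0,0,0,0,0,1]]}}

```text
t: 10.7
position: [0.4674, -0.2367, 0.3567]
tool_rot: [0.441, 0.55, -0.438, 0.558]
force: [0.5, 0.2, 0.1]
width: 0.0837
```

>>> {"method": "move_arm", "body": {"series": [[-0.01,0,0,0,0,0,1],[-0.02,0,0,0,0,0,1],[-0.02,0,0,0,0,0,1],[-0.02,0,0,0,0,0,1],[-0.01,0,0,0,0,0,1],[0,0,0,0,0,0,1]]}}

```text
t: 11.2
position: [0.4664, -0.2365, 0.4419]
tool_rot: [0.441, 0.55, -0.439, 0.557]
force: [0.1, -0.5, 0.2]
width: 0.0854
```

```bash
python3 - <<'E'
from h import *
goalerr(.4655,-.2352,.435,13.1)
w=capture('wrist');cv2.imwrite('pics/w10.png',w)
s=capture("side");cv2.imwrite("pics/s10.png",s);crop(s,240,180,180,150,4,"pics/s10c.png")
E
```

```text
t 11.2 pos [ 0.4664 -0.2365  0.4419] shift [ 0.0069 -0.0007 -0.0015] turn [ 0.005  0.067 -0.095] F [ 0.1 -0.5  0.2] w 0.0854
```

View pics/w10.png

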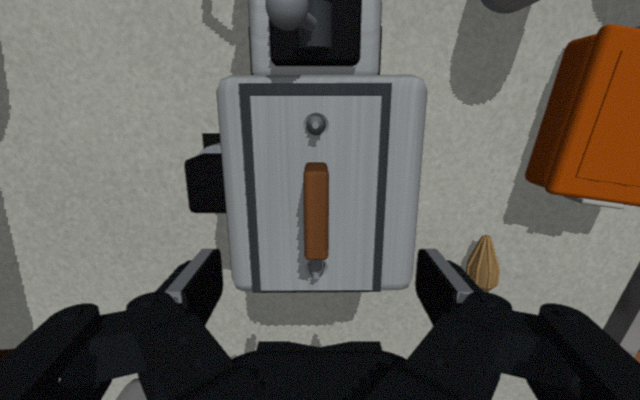

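View pics/s10c.png

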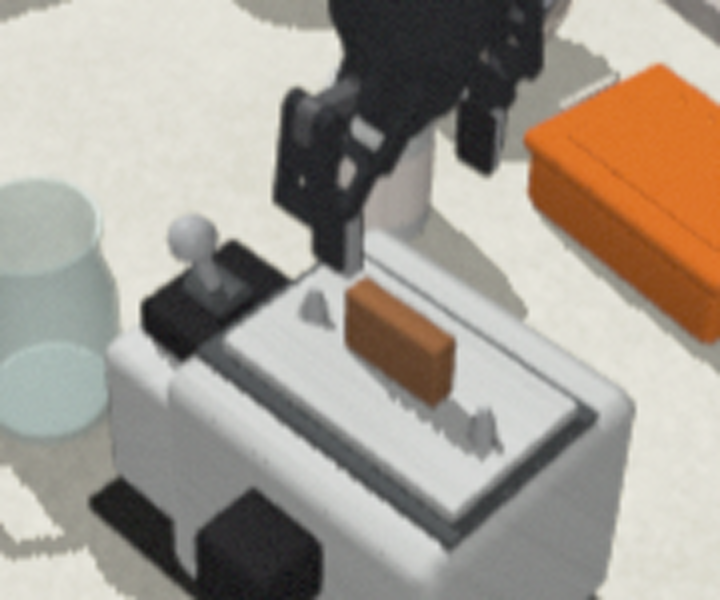

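Seated flat with both pins through, and the handle free. Now to the toggle: I move along and locate the knob with the wrist camera.

>>> {"method": "move_arm", "body": {"series": [[0,-0.005,-0.015,0,0,-0.09,0.7],[0,-0.005,-0.025,0,0,0,0.7],[0,-0.005,-0.02,0,0,0,0.7],[0,0,-0.005,0,0,0,0.7],[0,0,0,0,0,0,0.7]]}}

```text
t: 11.72
position: [0.4341, -0.1746, 0.4333]
tool_rot: [0.437, 0.556, -0.443, 0.551]
force: [0.6, 0.1, 0.2]
width: 0.06
```

```bash
python3 - <<'E'
from h import *
goalerr(.419,-.117,.435,13.1)
w=capture('wrist');cv2.imwrite('pics/w11.png',w)
E
```

```text
t 11.72 pos [ 0.4341 -0.1746  0.4333] shift [-0.0016 -0.0018 -0.0596] turn [-0.019 -0.001  0.133] F [0.6 0.1 0.2] w 0.06
```

View pics/w11.png

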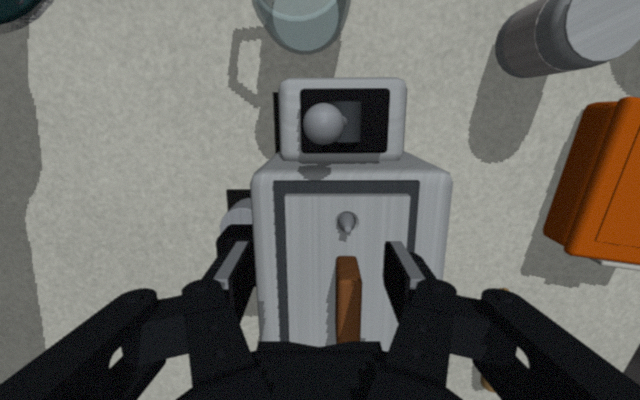

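```bash
python3 - <<'E'
from h import *
st=sensors.read_state();W=campose("wrist",st)
gx=np.array([.974,.2267]);piv=np.array([.4368,-.1132])
for z in (.187,.190):
    k=onz(W,(323,123.5),z)[0];print(z,k,"gx,gy rel pivot",(k[:2]-piv)@gx,(k[:2]-piv)@[-.2267,.974])
b=onz(W,[(302,89),(389,89),(386,153),(302,152)],.142);print(b,b.mean(0))
k=onz(W,(323,123.5),.189)[0];goalerr(k[0],k[1],.345,13.1)
E
```

```text
0.187 [ 0.42052784 -0.11869151  0.187     ] gx,gy rel pivot -0.017094009177996822 -0.001659834410786027
0.19 [ 0.42050072 -0.11858915  0.19      ] gx,gy rel pivot -0.01709721714214691 -0.0015539852037006125
[[ 0.39945125 -0.09879819  0.142     ]
 [ 0.46415734 -0.08400214  0.142     ]
 [ 0.47541014 -0.13135206  0.142     ]
 [ 0.40954953 -0.14574064  0.142     ]] [ 0.43714207 -0.11497326  0.142     ]
t 11.77 pos [ 0.4342 -0.1751  0.4332] shift [ 0.0882  0.0004 -0.0581] turn [-0.025 -0.002  0.138] F [-0.6 -0.2  0.3] w 0.0596
```

>>> {"method": "move_arm", "body": {"series": [[0,0,-0.015,0,0,0.14,0.7],[0,0,-0.02,0,0,0,0.7],[0,0,-0.016,0,0,0,0.7],[0,0,-0.006,0,0,0,0.7],[0,0,0,0,0,0,0.7]]}}

```text
t: 12.18
position: [0.4229, -0.1226, 0.431]
tool_rot: [0.441, 0.552, -0.443, 0.552]
force: [0.0, -1.2, -0.4]
width: 0.0592
```

```bash
python3 -c "
from h import *
goalerr(.4205,-.1186,.345,13.1)"
```

```text
t 12.18 pos [ 0.4229 -0.1226  0.431 ] shift [ 0.086  -0.0013 -0.0045] turn [-0.102  0.011  0.022] F [ 0.  -1.2 -0.4] w 0.0592
```

>>> {"method": "move_arm", "body": {"series": [[0.005,-0.001,-0.004,-0.1,0,0,0.7],[0.015,0,0,0,0,0,0.7],[0.015,0,0,0,0,0,0.7],[0.012,0,0,0,0,0,0.7],[0.005,0,0,0,0,0,0.7],[0,0,0,0,0,0,0.7]]}}

```text
t: 12.68
position: [0.4226, -0.1243, 0.3758]
tool_rot: [0.44, 0.552, -0.442, 0.554]
force: [-0.2, 0.4, 0.0]
width: 0.0599
```

```bash
python3 -c "
from h import *
goalerr(.4205,-.1186,.345,13.1)"
```

```text
t 12.68 pos [ 0.4226 -0.1243  0.3758] shift [ 0.0308 -0.0007 -0.0061] turn [-0.05   0.044  0.007] F [-0.2  0.4  0. ] w 0.0599
```

>>> {"method": "move_arm", "body": {"series": [[0,0,-0.004,0,0,0,0.7],[0.006,0,-0.003,0,0,0,0.7],[0.008,0,-0.001,0,0,0,0.7],[0.008,0,-0.001,0,0,0,0.7],[0.006,0,0,0,0,0,0.7],[0,0,0,0,0,0,0.7]]}}

```text
t: 13.18
position: [0.4212, -0.1159, 0.3464]
tool_rot: [0.441, 0.551, -0.442, 0.554]
force: [0.1, 0.5, 0.4]
width: 0.0598
```

```bash
python3 -c "
from h import *
goalerr(.4205,-.1186,.345,13.1)
s=capture('side');crop(s,240,160,180,150,4,'pics/s12.png')"
```

```text
t 13.18 pos [ 0.4212 -0.1159  0.3464] shift [ 0.0014 -0.0013  0.0025] turn [-0.064  0.061 -0.024] F [0.1 0.5 0.4] w 0.0598
```

View pics/s12.png

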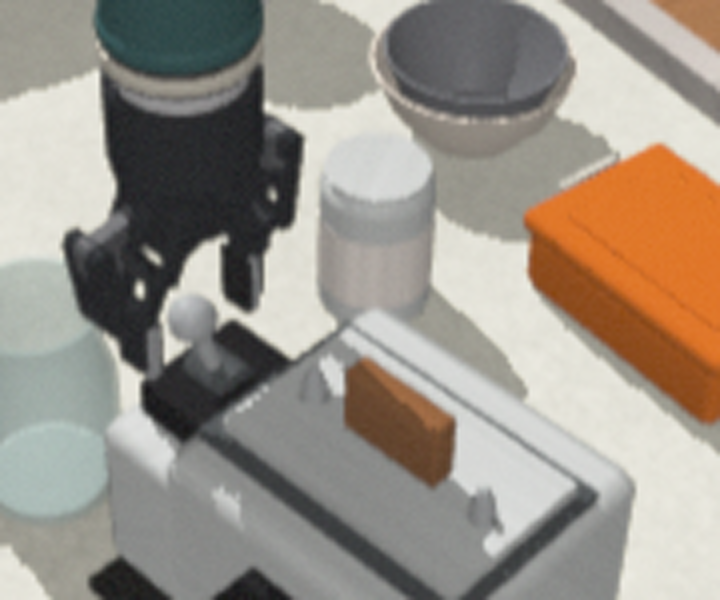

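The jaws straddle the ball (side crop 192,315). Pushing along +y of the tool, which is the grinder's +x.

>>> {"method": "move_arm", "body": {"series": [[0,0.006,0.002,0,0,0,0.7],[0,0.01,0,0,0,0,0.7],[0,0.01,0,0,0,0,0.7],[0,0.01,0,0,0,0,0.7],[0,0.008,0,0,0,0,0.7],[0,0.004,0,0,0,0,0.7],[0,0,0,0,0,0,0.7]]}}

```text
t: 13.82
position: [0.4743, -0.1065, 0.3474]
tool_rot: [0.441, 0.55, -0.442, 0.555]
force: [-0.4, -0.4, -0.2]
width: 0.0595
```

```bash
python3 -c "
from h import *
goalerr(.4368+.0434*.974,-.1148+.0434*.2267,.346,13.1)
s=capture('side');crop(s,240,160,180,150,4,'pics/s13.png')"
```

```text
t 13.82 pos [ 0.4743 -0.1065  0.3474] shift [ 0.0014  0.0049 -0.0004] turn [-0.064  0.066 -0.024] F [-0.4 -0.4 -0.2] w 0.0595
```

View pics/s13.png

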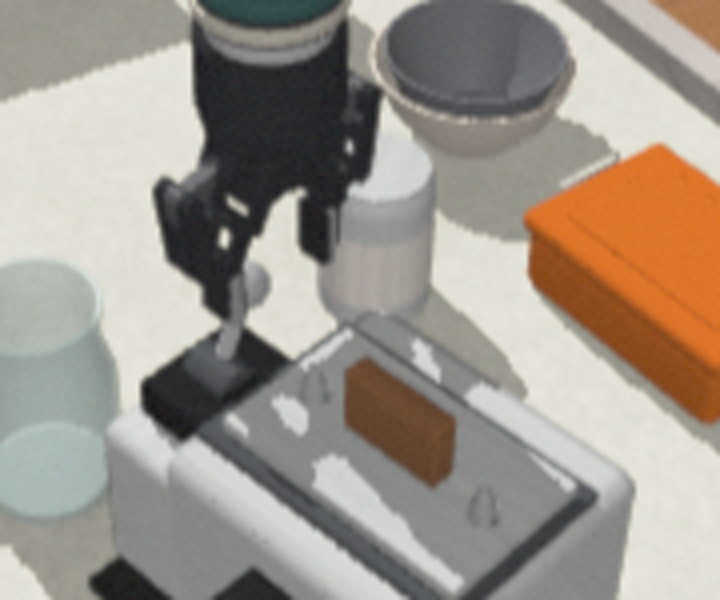

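>>> {"method": "move_arm", "body": {"series": [[0,0.003,0,0,0,0,0.7],[0,0.002,0,0,0,0,0.7],[0,0.001,0,0,0,0,0.7]]}}

```text
t: 14.12
position: [0.4794, -0.1053, 0.3468]
tool_rot: [0.44, 0.551, -0.443, 0.554]
force: [-1.4, -0.4, -1.1]
width: 0.0599
```

>>> {"method": "move_arm", "body": {"series": [[0,0.002,0,0,0,0,0.7],[0,0.002,0,0,0,0,0.7]]}}

```text
t: 14.28
position: [0.4814, -0.1051, 0.3461]
tool_rot: [0.439, 0.553, -0.444, 0.552]
force: [-7.0, -1.8, 4.9]
width: 0.0597
```

>>> {"method": "move_arm", "body": {"series": [[0,0.0015,0,0,0,0,0.7],[0,0.0015,0,0,0,0,0.7]]}}

```text
t: 14.45
position: [0.4824, -0.1052, 0.346]
tool_rot: [0.438, 0.554, -0.446, 0.55]
force: [-5.1, -0.6, 3.2]
width: 0.0597
```

```bash
python3 -c "
from h import *
goalerr(.4368+.0434*.974,-.1148+.0434*.2267,.346,13.1)
s=capture('side');crop(s,240,160,180,150,4,'pics/s14.png')"
```

```text
t 14.45 pos [ 0.4824 -0.1052  0.346 ] shift [ 0.     -0.0032 -0.0009] turn [-0.095  0.028  0.161] F [-5.1 -0.6  3.2] w 0.0597
```

View pics/s14.png

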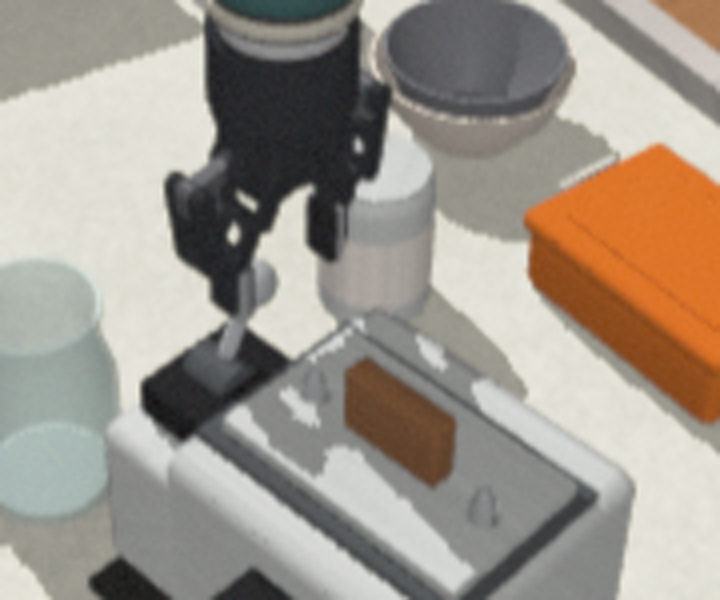

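>>> {"method": "move_arm", "body": {"series": [[0,0.004,0,0,0,0.15,0.7],[0,0.004,0,0,0,0,0.7]]}}

```text
t: 14.67
position: [0.4842, -0.1056, 0.345]
tool_rot: [0.437, 0.557, -0.449, 0.546]
force: [-9.9, -1.9, 5.4]
width: 0.0596
```

```bash
python3 -c "
from h import *
goalerr(.4368+.0434*.974,-.1148+.0434*.2267,.346,13.1)"
```

```text
t 14.67 pos [ 0.4842 -0.1056  0.345 ] shift [-0.0009 -0.0049 -0.0017] turn [-0.121 -0.018  0.261] F [-9.9 -1.9  5.4] w 0.0596
```

Firm stop at 10 N, well above the 1 N friction. Backing off and lifting clear.

>>> {"method": "move_arm", "body": {"series": [[0,-0.006,0,0,0,0,0.7],[0,-0.006,0,0,0,0,0.7],[-0.005,0,0,0,0,0,0.7],[-0.015,0,0,0,0,0,0.7],[-0.025,0,0,0,0,0,0.7],[-0.025,0,0,0,0,0,0.7],[-0.025,0,0,0,0,0,0.7],[-0.01,0,0.015,0,0,0,0.7],[0,0,0.03,0,0,0,0.7],[0,0,0.03,0,0,0,0.7],[0,0,0,0,0,0,0.7]]}}

```text
t: 15.58
position: [0.4927, -0.1809, 0.4629]
tool_rot: [0.439, 0.552, -0.443, 0.554]
force: [-0.7, 0.2, -0.2]
width: 0.0597
```

```bash
python3 - <<'E'
from h import *
goalerr(.4368,-.1148,.45,13.1)
w=capture('wrist');cv2.imwrite('pics/w15.png',w)
s=capture("side");cv2.imwrite("pics/s15.png",s);crop(s,240,160,180,150,4,"pics/s15c.png")
s=capture("scene");cv2.imwrite("pics/sc15.png",s)
E
```

```text
t 15.58 pos [ 0.4927 -0.1809  0.4629] shift [ 0.0127 -0.0398 -0.077 ] turn [-0.046  0.052  0.033] F [-0.7  0.2 -0.2] w 0.0597
```

View pics/w15.png

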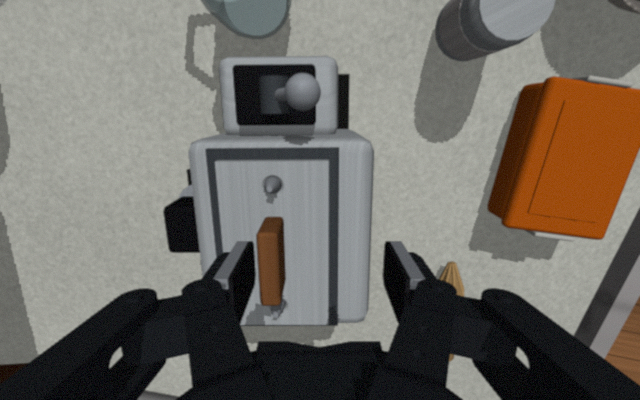

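View pics/s15c.png

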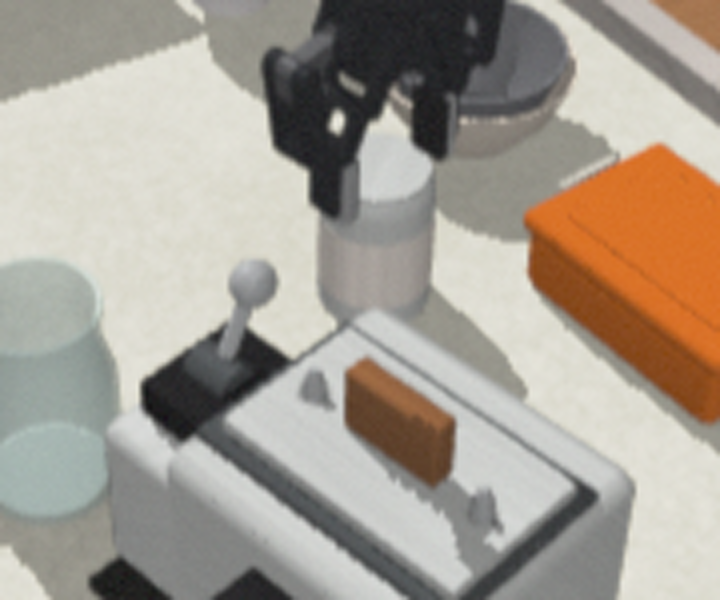

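View pics/sc15.png

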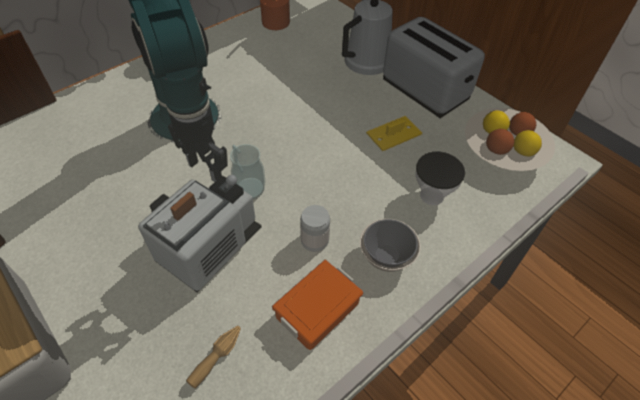

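```bash
python3 - <<'E'
from h import *
st=sensors.read_state();W=campose("wrist",st)
gx=np.array([.974,.2267]);piv=np.array([.4368,-.1148])
k=onz(W,(302,91.5),.187)[0];print(k,(k[:2]-piv)@gx)
b=onz(W,[(234,65),(315,66),(313,125),(235,124)],.142).mean(0);print(b,(k-b)[:2]@gx)
S=campose("side")
for a in (.2,.3,.4,.5): 
    P=[*(np.array([.4368,-.1148])+.055*np.sin(a)*gx),.139+.055*np.cos(a)];print(a,proj(S,P),proj(W,P))
print("side ball",253/4+239.6,283/4+159.6)
E
```

```text
[ 0.46068555 -0.10148607  0.187     ] 0.026282793664759708
[ 0.43540773 -0.10825695  0.142     ] 0.026155555546122294
0.2 [[298.33729993 232.59765378]] [[279.93122382 102.25406405]]
0.3 [[300.20642847 231.82061802]] [[287.66235297 102.31210793]]
0.4 [[302.00775128 231.2719581 ]] [[295.13511773 102.38900648]]
0.5 [[303.723049   230.95472362]] [[302.23397737 102.4830761 ]]
side ball 302.85 230.35
```

The ball is 26.2 mm behind the pivot; full on is 26.4 mm. Cover seated, bystanders in place. Handing in.

```bash
python3 -c "
from station import ctrl
print(ctrl.close_job())"
```

```text
the job is handed in; nothing more can be done
None
```

The grinder is closed and switched on, and the job was handed in at about 16 s of the 64 s allowed.

- **Cover:** I took the grey plate by its handle and lowered it so both pins came up through the holes. It went down with no notable side force until contact at TCP height 0.3545 m, the expected height for it lying fully home. I let go only after that. Wrist and side pictures then showed it flat with both pins through.
- **Toggle:** After releasing the cover I pushed the lever until it hit its stop, at about 10 N. In the last wrist picture the ball was 26.2 mm behind the pivot, against 26.4 mm for fully on. The side picture agreed to about 1 px.
- **Everything else:** In the last scene picture the yellow look-alike and the other things on the counter looked to be where they started. I judged that by eye rather than measuring it.
- **Disagreements:** The fixed cameras and the wrist camera differed by about 3 mm on the left pin's position, so I aligned using the wrist view and checked the far hole with the other two. In the last wrist picture, ball and switch positions also came out about 10 mm off along the grinder's y axis. I put that down to a slight tool tilt and did not follow it up; it does not affect the toggle-angle reading.

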